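Turn the row of press dies round

TASK

Move the four steel dies from the full rack to the empty rack, one die to a bay, so that their order from left to right (seen from the robot) is reversed: the leftmost die ends in the rightmost bay, the next one beside it, and so on. Leave each die standing upright on the floor of its bay, and do not let any die topple over on the way.

Things in the scene. Friction and masses are not known exactly. Their poses are not given: they have to be found in the camera images.
- dome_die: steel die, about 0.2 kg, known by its smooth round dome. Stands upright: round foot 34 mm across, 12 thick; above it a round stem 26 mm across with a hemispherical top, 59 tall in all. Grip the stem 14 to 44 mm above the underside. Origin: centre of the underside (15 mm above the bench when in a bay), z up.
- square_die: steel die, about 0.2 kg, known by its square top. Stands upright: round foot 34 mm across, 12 thick; above it a 26 x 26 mm square block, flat-topped, 48 tall in all, sides along its x and y (within 0.25 rad of the rack's at first). Grip it 14 to 46 mm above the underside. Origin: centre of the underside (15 mm above the bench when in a bay), z up.
- chisel_die: steel die, about 0.2 kg, known by its narrow flat blade. Stands upright: round foot 34 mm across, 12 thick; above it a round stem 26 mm across up to 37, then a blade 8 thick (x), 24 wide (y), 60 tall in all. Grip the stem 14 to 36 mm above the underside. Origin: centre of the underside (15 mm above the bench when in a bay), z up.
- pin_die: steel die, about 0.2 kg, known by its thin round pin. Stands upright: round foot 34 mm across, 12 thick; above it a round stem 26 mm across up to 37, then a pin 9 across, 62 tall in all. Grip the stem 14 to 36 mm above the underside. Origin: centre of the underside (15 mm above the bench when in a bay), z up.
- dome_seat: fixed dark steel bay on the full rack where the dome die stands at the start (so it still marks that place later): square, 56 mm outside, 50 inside, rim 10 high, floor 3 thick. Origin at the centre of its underside, 12 mm above the bench; axes parallel to the full rack's. The four seats look alike.
- square_seat: fixed dark steel bay on the full rack where the square die stands at the start (so it still marks that place later): square, 56 mm outside, 50 inside, rim 10 high, floor 3 thick. Origin at the centre of its underside, 12 mm above the bench; axes parallel to the full rack's. The four seats look alike.
- chisel_seat: fixed dark steel bay on the full rack where the chisel die stands at the start (so it still marks that place later): square, 56 mm outside, 50 inside, rim 10 high, floor 3 thick. Origin at the centre of its underside, 12 mm above the bench; axes parallel to the full rack's. The four seats look alike.
- pin_seat: fixed dark steel bay on the full rack where the pin die stands at the start (so it still marks that place later): square, 56 mm outside, 50 inside, rim 10 high, floor 3 thick. Origin at the centre of its underside, 12 mm above the bench; axes parallel to the full rack's. The four seats look alike.
- full_rack: rack that holds the dies at the start: wooden plank 70 (x) x 256 (y) x 12 mm, fixed; origin at the centre of its underside on the bench, y axis to the robot's left (within 0.15 rad of world y), x away from the robot. The four seats are fixed on it at y = +90, +30, -30, -90 mm (x = 0) in shuffled order. Either rack may be the nearer one.
- empty_rack: rack that is empty at the start: wooden plank 70 (x) x 256 (y) x 12 mm, fixed; origin at the centre of its underside on the bench, y axis to the robot's left (within 0.15 rad of world y), x away from the robot. Four bays like the seats (50 mm square inside; floor 15, rim top 22 mm above the bench) at y = +90, +30, -30, -90 mm, x = 0; +90 is the leftmost.
There are look-alikes about, which are no part of the job. Leave any green or purple look-alike of the chisel_die alone.

How it is judged:
At the end, for the whole second after the job is handed in: Each die stands in the bay of the once empty rack that mirrors its starting place in the row: centre within 11 mm of the bay's centre along and across the rack, foot on the bay floor (within 5 mm), upright within 0.1 rad, released and at rest (x of dome_die in the frame of empty_rack between -0.011 and 0.011 m and z of dome_die in the frame of empty_rack between 0.01 and 0.02 m and angle between each of dome_die, square_die, chisel_die, pin_die's own z axis and vertical below 0.1 rad and linear speed of each of dome_die, square_die, chisel_die, pin_die below 0.02 m/s and angular speed of each of dome_die, square_die, chisel_die, pin_die below 0.2 rad/s and ((y of dome_seat in the frame of full_rack between 0.07 and 0.11 m and y of dome_die in the frame of empty_rack between -0.101 and -0.079 m) or (y of dome_seat in the frame of full_rack between 0.01 and 0.05 m and y of dome_die in the frame of empty_rack between -0.041 and -0.019 m) or (y of dome_seat in the frame of full_rack between -0.05 and -0.01 m and y of dome_die in the frame of empty_rack between 0.019 and 0.041 m) or (y of dome_seat in the frame of full_rack between -0.11 and -0.07 m and y of dome_die in the frame of empty_rack between 0.079 and 0.101 m)) and x of square_die in the frame of empty_rack between -0.011 and 0.011 m and z of square_die in the frame of empty_rack between 0.01 and 0.02 m and ((y of square_seat in the frame of full_rack between 0.07 and 0.11 m and y of square_die in the frame of empty_rack between -0.101 and -0.079 m) or (y of square_seat in the frame of full_rack between 0.01 and 0.05 m and y of square_die in the frame of empty_rack between -0.041 and -0.019 m) or (y of square_seat in the frame of full_rack between -0.05 and -0.01 m and y of square_die in the frame of empty_rack between 0.019 and 0.041 m) or (y of square_seat in the frame of full_rack between -0.11 and -0.07 m and y of square_die in the frame of empty_rack between 0.079 and 0.101 m)) and x of chisel_die in the frame of empty_rack between -0.011 and 0.011 m and z of chisel_die in the frame of empty_rack between 0.01 and 0.02 m and ((y of chisel_seat in the frame of full_rack between 0.07 and 0.11 m and y of chisel_die in the frame of empty_rack between -0.101 and -0.079 m) or (y of chisel_seat in the frame of full_rack between 0.01 and 0.05 m and y of chisel_die in the frame of empty_rack between -0.041 and -0.019 m) or (y of chisel_seat in the frame of full_rack between -0.05 and -0.01 m and y of chisel_die in the frame of empty_rack between 0.019 and 0.041 m) or (y of chisel_seat in the frame of full_rack between -0.11 and -0.07 m and y of chisel_die in the frame of empty_rack between 0.079 and 0.101 m)) and x of pin_die in the frame of empty_rack between -0.011 and 0.011 m and z of pin_die in the frame of empty_rack between 0.01 and 0.02 m and ((y of pin_seat in the frame of full_rack between 0.07 and 0.11 m and y of pin_die in the frame of empty_rack between -0.101 and -0.079 m) or (y of pin_seat in the frame of full_rack between 0.01 and 0.05 m and y of pin_die in the frame of empty_rack between -0.041 and -0.019 m) or (y of pin_seat in the frame of full_rack between -0.05 and -0.01 m and y of pin_die in the frame of empty_rack between 0.019 and 0.041 m) or (y of pin_seat in the frame of full_rack between -0.11 and -0.07 m and y of pin_die in the frame of empty_rack between 0.079 and 0.101 m))); the robot touches nothing.
It fails at once if a die has toppled over (leans more than 1 rad) (angle between any of dome_die, square_die, chisel_die, pin_die's own z axis and vertical above 1 rad).
It also fails if it takes over 88 s, if anything falls off the work surface, if the arm or the gripper's body presses on something with over 40 N, if the wrist force passes 120 N, or if a joint passes its speed limit or range.

ROBOT

A 6-joint arm with a two-finger parallel gripper is mounted at the origin on the work surface. World frame = base frame: x ahead of the robot, y to its left, z up, the work surface at z = 0. Lengths are in m, angles in rad, forces in N, time in s.
With the tool pointing down it reaches from about 0.375 to 0.9 m from the base axis. Payload 3.1 kg.
Tool frame: the origin (TCP) lies at the very end of the fingers, on their centre line; the grasp point (between the pads) lies 19 mm behind it (arm.tcp_to_grasp is the distance from the TCP to the grasp point, in m); x points along the fingers, y is the direction in which the jaws open and shut, and the axes are right-handed (so a half turn about x gives the same grasp; the last joint's range is limited). The gripper opens to 85 mm and grips with 20 to 120 N. Pads are 22 mm wide; open, the fingers measure 114 mm over their backs; the gripper's body (76 mm by 85 mm) begins 54 mm behind the grasp point. The pads swing forward as they close: fully open they stand 13 mm farther back than shut.
Start: joints at [-0.178, 0.527, 1.433, -0, 1.181, -0.178], TCP at [0.625, 0, 0.231] pointing down, gripper open.
Joint ranges: [-3.08, 3.08], [-0.75, 2.2], [0.22, 2.44], [-1.43, 4.57], [0, 2.65], [-2.85, 2.85]. Speed limits (rad/s): [2.79, 2.79, 3.14, 3.14, 3.14, 3.14].

INTERFACE

Orientations are given as a unit quaternion [w, x, y, z].
In Python, from bench import arm gives the robot as it stands. The module is installed in compiled form; this text tells all that it offers.
- The arm moves only by the shell command python3 -m jog 'ROWS' [FORCE]. ROWS is a JSON object of lists of equal length, an entry for each row: "jaw": the closure, from 0 (fully open) to 1 (shut); "dp": the shift along the tool's x, y, z in m, a list of three; "roll": the turn about the tool's x in rad. A call has 1 to 12 rows; each row is the pose to reach, as a shift and turn from the pose commanded when the call began, along the tool's axes at that moment; what a row does not reach only later rows make up. A row lasts 1/8 s, in which the tool goes at most 62.5 mm and 10.7 degrees, less where a joint would pass 70% of its speed; a pose out of reach is approached as far as the arm can. A call with a gripper value outside its range is refused whole. The fingers move at their own pace and stop on an object; FORCE is the grip in N (left out, the last holds). Time passes only in rows, so rows that repeat a pose let the fingers close. It gives the time, the measured TCP pose, the force and the opening at its end, in the units of the state.
- arm.read_state(): the state, without advancing time (a new reading comes with each control period).
- arm.get_image(name): name is "scene" or "side" or "wrist"; returns a dict with "frame" (400x640x3 uint8, blue, green, red), "range_z" (400x640 float32, m along the optical axis (not along the pixel's ray), 0 where there is no reading), "camera_matrix" (3x3 intrinsics, pixels), "T" (4x4, takes a point from camera to world coordinates). Camera axes: x right, y down, z forward; pixel columns grow to the right and rows downward; lengths in m; the calibration is good to about 2 mm. A picture is of the moment at which its call begins.
- arm.finish_job(): hands the job in, once; it reports no verdict.
The state is a dict: "t": time; "joint_positions": joint angles; "joint_velocities": joint speeds; "joint_efforts": joint torques, N m; "tool_pos": TCP position; "ee_rot": TCP orientation; "ft_force": force on the tool from outside, world axes, zero at the start; "moment": the same for the moment, N m; "width": opening from 0.0 (shut) to 1.0 (fully open).
Only numpy, scipy, OpenCV 4.12 (cv2) and the standard library are available. Lean on these libraries where they do the work, as an engineer would, in place of code of your own. Each camera call takes 0.05 s, during which the arm holds its last target.

## Working session

There is one attempt and no reset: what is moved stays moved. The work goes in short steps, Python scripts to look and compute and a shell command to move; the robot and the scene stay as the last step left them, time stands still between calls to the robot, and variables do not carry over. Pictures are saved under pics/ and viewed, and the job is handed in when it is done.

```bash
mkdir -p pics
python3 - <<'E'
from bench import arm
import cv2,pickle
s=arm.read_state()
for k in s: print(k,s[k])
print(arm.tcp_to_grasp)
d={}
for n in ["scene","side","wrist"]:
    im=arm.get_image(n); d[n]=im
    cv2.imwrite(f"pics/{n}0.png",im["frame"]); print(n,im["camera_matrix"].tolist(),im["T"].round(3).tolist())
pickle.dump(d,open("im0.pkl","wb"))
E
```

```text
t 0.0
joint_positions [-1.78513326e-01  5.28498277e-01  1.43393531e+00  2.67010293e-06
  1.18143734e+00 -1.78480027e-01]
joint_velocities [-0.00211316 -0.00102867  0.00132313 -0.00034764 -0.00014359  0.00037229]
joint_efforts [ 2.50220628e-04 -4.42344439e+01 -1.78024775e+01 -2.06930472e-04
  8.36740597e-03  2.24214921e-05]
tool_pos [6.24253741e-01 1.56530610e-04 2.30303427e-01]
ee_rot [ 0.49932895  0.49954958  0.50065324 -0.50046693]
ft_force [-0.17019585  0.01039341 -0.12090338]
moment [-0.02714741 -0.01488705  0.0370626 ]
width 0.9966735426294069
0.0187
scene [[382.1678012978486, 0.0, 319.99769716156754], [0.0, 382.1678012978486, 200.75664699341667], [0.0, 0.0, 1.0]] [[0.824, 0.333, -0.459, 0.827], [0.567, -0.454, 0.687, -0.46], [0.021, -0.826, -0.563, 0.411], [0.0, 0.0, 0.0, 1.0]]
side [[408.92921283975727, 0.0, 327.8638237347066], [0.0, 408.92921283975727, 195.2268931466162], [0.0, 0.0, 1.0]] [[-0.971, -0.144, 0.191, 0.368], [-0.239, 0.527, -0.815, 0.572], [0.017, -0.837, -0.546, 0.454], [0.0, 0.0, 0.0, 1.0]]
wrist [[328.9616009925367, 0.0, 317.19740358507266], [0.0, 328.9616009925367, 198.85735389245056], [0.0, 0.0, 1.0]] [[1.0, 0.001, -0.002, 0.625], [0.0, -0.948, -0.319, 0.082], [-0.002, 0.319, -0.948, 0.372], [0.0, 0.0, 0.0, 1.0]]
```

View pics/scene0.png

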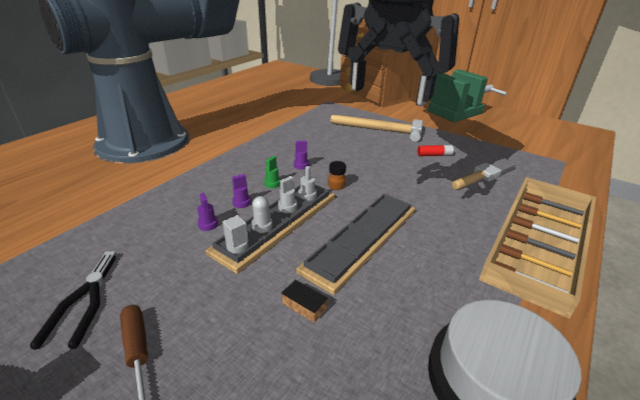

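View pics/side0.png

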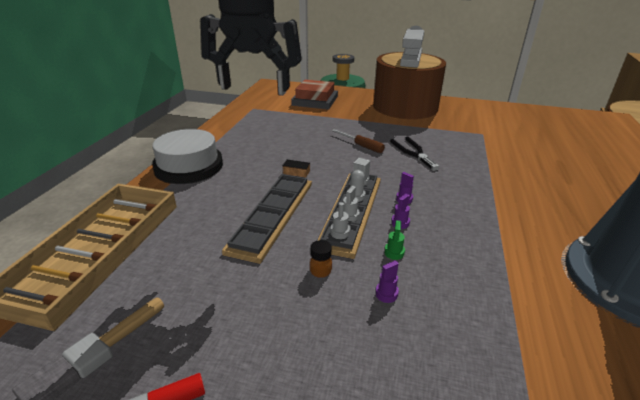

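View pics/wrist0.png

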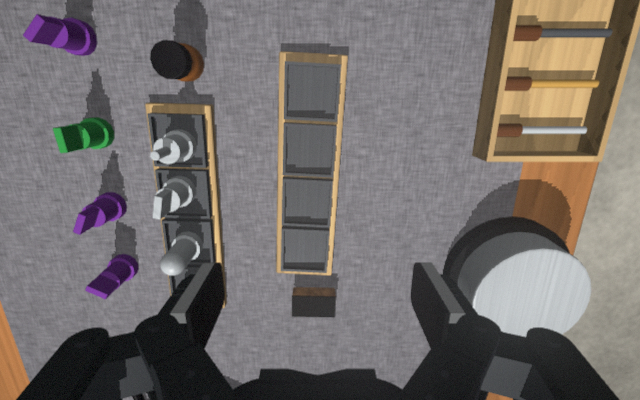

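The scene shows the full rack nearer the robot. In the wrist view, from left (+y, top) to right, it holds pin (165,150), chisel (175,197), dome (180,255) and square (hidden near (200,290)). The empty rack is at (312,165). The look-alikes are purple at (60,35), (100,213) and (112,275), and green at (85,135). Other obstacles are a jar at (178,60) and a brush at (314,302).

```bash
cat > h.py <<'E'
import numpy as np,cv2
def cloud(im):
    K=im["camera_matrix"];z=im["range_z"].astype(float);h,w=z.shape
    u,v=np.meshgrid(np.arange(w),np.arange(h))
    P=np.stack([(u-K[0,2])/K[0,0]*z,(v-K[1,2])/K[1,1]*z,z],-1)
    W=P@im["T"][:3,:3].T+im["T"][:3,3]; W[z<=0]=np.nan
    return W
def racks(im,zlo=.005,zhi=.026):
    W=cloud(im); m=(W[...,2]>zlo)&(W[...,2]<zhi)&(W[...,0]>.3)&(W[...,0]<.8)&(abs(W[...,1])<.3)
    m=cv2.morphologyEx(m.astype(np.uint8),cv2.MORPH_OPEN,np.ones((3,3)))
    n,L,st,_=cv2.connectedComponentsWithStats(m)
    for i in range(1,n):
        if st[i,4]<250: continue
        p=W[L==i][:,:2].astype(np.float32); print(i,st[i],[np.round(a,4) for a in cv2.minAreaRect(p)],np.nanmedian(W[L==i][:,2]).round(4))
def dies(im,zlo=.03,zhi=.048):
    W=cloud(im); f=cv2.cvtColor(im["frame"],cv2.COLOR_BGR2HSV)
    m=(W[...,2]>zlo)&(W[...,2]<.085)&(W[...,0]>.3)&(W[...,0]<.8)&(abs(W[...,1])<.3)
    n,L,st,c=cv2.connectedComponentsWithStats(m.astype(np.uint8))
    for i in range(1,n):
        if st[i,4]<40: continue
        p=W[L==i]; q=p[(p[:,2]>zlo)&(p[:,2]<zhi)]
        col=np.median(im["frame"][L==i],0)
        t=p[p[:,2]>p[:,2].max()-.006]
        print(i,c[i].round(),col,"zmax",p[:,2].max().round(4),"top",t.mean(0).round(4),"x",q[:,0].min().round(4) if len(q) else 0,q[:,0].max().round(4),"y",q[:,1].min().round(4),q[:,1].max().round(4))
E
python3 - <<'E'
import pickle
from h import *
d=pickle.load(open("im0.pkl","rb"))
for n in d: print(n); racks(d[n]); dies(d[n])
E
```

```text
scene
2 [451 172  29  17 259] [array([0.7004, 0.2665]), array([0.0726, 0.0177]), np.float64(66.989)] 0.0158
5 [ 205  185  129   87 3125] [array([ 0.4728, -0.0631]), array([0.2554, 0.0706]), np.float64(87.7425)] 0.0151
7 [ 296  194  118   99 4622] [array([ 0.6128, -0.0136]), array([0.2549, 0.0702]), np.float64(86.9738)] 0.0148
10 [ 282  280   45   40 1103] [array([ 0.6185, -0.1803]), array([0.0321, 0.0561]), np.float64(88.4469)] 0.0217
11 [428 326  19  50 438] [array([ 0.7913, -0.152 ]), array([0.0121, 0.0687]), np.float64(9.7391)] 0.0195
1 [301. 148.] [128.  49. 101.] zmax 0.0608 top [0.3809 0.129  0.0582] x 0.3721 0.3926 y 0.1165 0.1374
2 [271. 166.] [ 59.  120.5  42.5] zmax 0.0607 top [0.3802 0.0334 0.0582] x 0.3673 0.3921 y 0.0202 0.0465
3 [337. 168.] [26. 25. 26.] zmax 0.0512 top [0.4892 0.1032 0.0491] x 0.4752 0.5042 y 0.0888 0.1148
4 [307. 181.] [154. 152. 151.] zmax 0.0772 top [0.4757 0.0224 0.0748] x 0.4655 0.488 y 0.009 0.0279
5 [239. 183.] [115.   44.   91.5] zmax 0.0612 top [ 0.3782 -0.0526  0.0585] x 0.368 0.3911 y -0.0652 -0.0406
6 [286. 191.] [145. 144. 142.] zmax 0.075
[... 3330 characters left out ...]
. ] zmax 0.0611 top [0.3819 0.0362 0.0584] x 0.3775 0.3941 y 0.0229 0.049
8 [170. 149.] [129. 127. 124.] zmax 0.0782 top [0.4775 0.0248 0.0757] x 0.4744 0.4901 y 0.0141 0.0376
9 [169. 199.] [93.5 93.5 91. ] zmax 0.0756 top [ 0.4711 -0.0257  0.0736] x 0.4647 0.4836 y -0.0359 -0.0133
10 [ 91. 217.] [87. 35. 68.] zmax 0.0608 top [ 0.3801 -0.0494  0.0583] x 0.3685 0.392 y -0.0628 -0.0366
11 [177. 257.] [94. 93. 91.] zmax 0.0739 top [ 0.4721 -0.0931  0.0707] x 0.4625 0.4839 y -0.1012 -0.0805
13 [105. 283.] [70. 30. 55.] zmax 0.061 top [ 0.3799 -0.1314  0.0582] x 0.3679 0.3924 y -0.1416 -0.1186
14 [469. 287.] [83.5 82.  80. ] zmax 0.0651 top [ 0.7981 -0.1341  0.0624] x 0.7954 0.8 y -0.1461 -0.1176
```

Run:
```python
import pickle
from h import *
d=pickle.load(open("im0.pkl","rb"))
for n in ["scene","side"]:
    W=cloud(d[n])
    m=(W[...,2]>.058)&(W[...,2]<.069)&(W[...,0]>.44)&(W[...,0]<.51)&(W[...,1]<-.13)&(W[...,1]>-.185)
    p=W[m]; print(n,len(p),cv2.minAreaRect(p[:,:2].astype(np.float32)))
    for nm,y0,y1 in [("pin",0,.05),("chisel",-.06,0),("dome",-.125,-.065)]:
        m=(W[...,2]>.03)&(W[...,2]<.05)&(W[...,0]>.44)&(W[...,0]<.51)&(W[...,1]<y1)&(W[...,1]>y0)
        p=W[m][:,:2]
        # circle fit
        A=np.c_[2*p,np.ones(len(p))]; s=np.linalg.lstsq(A,(p**2).sum(1),rcond=None)[0]
        print(nm,len(p),s[:2].round(4),"r",np.sqrt(s[2]+s[0]**2+s[1]**2).round(4))
a=d["scene"]["frame"][130:280,180:440]; b=d["side"]["frame"][140:300,220:430]
cv2.imwrite("pics/c0.png",cv2.resize(a,None,fx=3,fy=3)); cv2.imwrite("pics/c1.png",cv2.resize(b,None,fx=3,fy=3))
```

```text
scene 238 ((0.47074568271636963, -0.15615244209766388), (0.02632405422627926, 0.0280508641153574), 74.14898681640625)
pin 130 [0.475  0.0228] r 0.0123
chisel 137 [ 0.4685 -0.0285] r 0.0122
dome 159 [ 0.469  -0.0964] r 0.0123
side 100 ((0.4699211120605469, -0.15241321921348572), (0.02741754613816738, 0.025160759687423706), 76.18997192382812)
pin 159 [0.4743 0.0272] r 0.0113
chisel 133 [ 0.4677 -0.0246] r 0.0118
dome 86 [ 0.4681 -0.093 ] r 0.0121
```

View pics/c0.png

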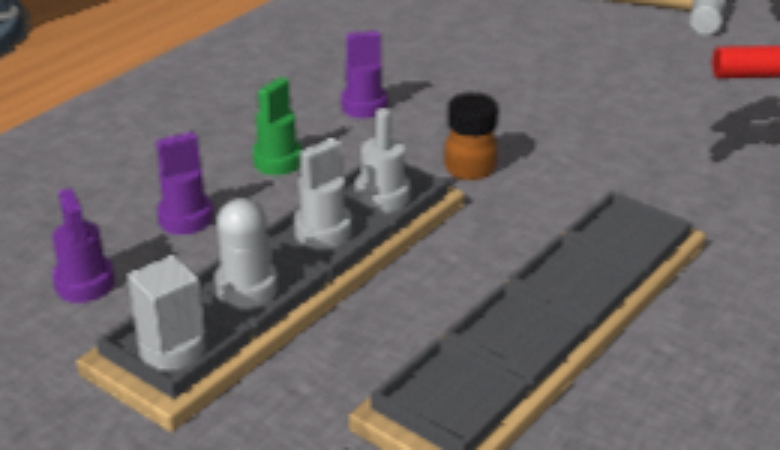

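The crop confirms square, dome, chisel and pin by their top shapes, all grey steel, with purple and green look-alikes behind the rack. The mirrored plan is pin → −90, chisel → −30, dome → +30 and square → +90. I'll start with the pin.

```bash
python3 -m jog '{"jaw":[0,0,0,0,0,0,0,0],"dp":[[0.02,-0.03,-0.005],[0.04,-0.06,-0.01],[0.06,-0.09,-0.015],[0.08,-0.12,-0.02],[0.1,-0.145,-0.025],[0.111,-0.15,-0.025],[0.111,-0.15,-0.025],[0.111,-0.15,-0.025]],"roll":[0,0,0,0,0,0,0,0]}' 50
cat > look.py <<'E'
import sys,cv2
from bench import arm
from h import *
out=[]
for n in sys.argv[2:]:
    im=arm.get_image(n); out.append(im["frame"]); print(n); 
    if n!="wrist": racks(im)
    dies(im)
    cv2.imwrite(f"pics/{n}{sys.argv[1]}.png",im["frame"])
E
python3 look.py 1 wrist
```

```text
t: 1.15
tool_pos: [0.4772, 0.0245, 0.1209]
ee_rot: [0.501, 0.501, 0.499, -0.499]
ft_force: [0.7, -0.1, 0.3]
width: 1.003
wrist
1 [160.  46.] [145.  62. 116.] zmax 0.061 top [0.3825 0.1315 0.0586] x 0.3752 0.395 y 0.1188 0.1445
2 [335.  86.] [49. 47. 49.] zmax 0.0516 top [0.489  0.1077 0.0491] x 0.473 0.5052 y 0.0911 0.1233
3 [180. 194.] [51. 93. 39.] zmax 0.0608 top [0.3814 0.0368 0.0585] x 0.3714 0.3938 y 0.0242 0.0491
4 [315. 210.] [173. 171. 167.] zmax 0.0776 top [0.4766 0.0253 0.0756] x 0.4637 0.4892 y 0.0261 0.0377
5 [306. 277.] [156. 154. 150.] zmax 0.0756 top [ 0.47   -0.0251  0.0737] x 0.4573 0.4827 y -0.025 -0.0131
6 [308. 348.] [92. 91. 90.] zmax 0.0741 top [ 0.4711 -0.0896  0.0704] x 0.4574 0.4831 y -0.0935 -0.0805
7 [217. 364.] [62. 26. 48.] zmax 0.0345 top [ 0.3891 -0.1258  0.0318] x 0.3847 0.3918 y -0.1335 -0.1204
```

View pics/wrist1.png

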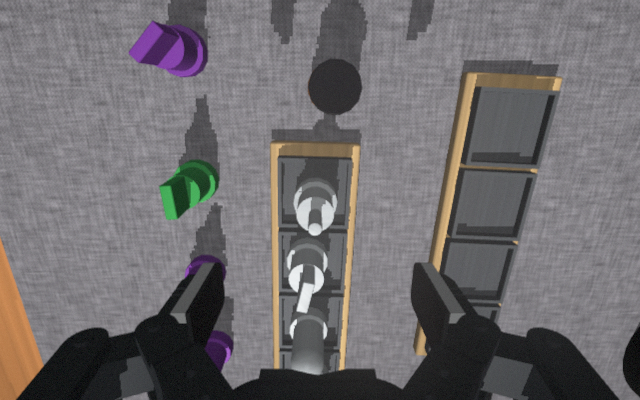

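The wrist view shows the pin die at (315,210), centred between the fingers. The wrist camera puts it at (.4766, .0253), which agrees with the fixed cameras. Descending and closing now.

```bash
python3 -m jog '{"jaw":[0,0,0,0,0,0,1,1,1,1,1,1],"dp":[[0.02,0.001,0],[0.04,0.001,0],[0.06,0.001,0],[0.08,0.001,0],[0.096,0.001,0],[0.096,0.001,0],[0.096,0.001,0],[0.096,0.001,0],[0.096,0.001,0],[0.096,0.001,0],[0.096,0.001,0],[0.096,0.001,0]],"roll":[0,0,0,0,0,0,0,0,0,0,0,0]}' 50
python3 look.py 2 wrist
```

```text
t: 2.7
tool_pos: [0.4766, 0.0249, 0.0264]
ee_rot: [0.501, 0.5, 0.499, -0.499]
ft_force: [-1.8, 0.7, 16.3]
width: 0.283
wrist
1 [48. 25.] [97. 39. 76.] zmax 0.0606 top [0.3844 0.1289 0.0567] x 0.3744 0.3955 y 0.1185 0.1375
4 [351.  85.] [36. 35. 36.] zmax 0.0514 top [0.4888 0.1078 0.0491] x 0.4723 0.5056 y 0.0908 0.1235
5 [ 91. 264.] [40. 77. 30.] zmax 0.061 top [0.3817 0.037  0.0583] x 0.3702 0.394 y 0.0231 0.0494
6 [316. 316.] [62. 59. 58.] zmax 0.085 top [0.477  0.0283 0.0819] x 0.4515 0.5032 y -0.0258 0.0383
```

View pics/wrist2.png

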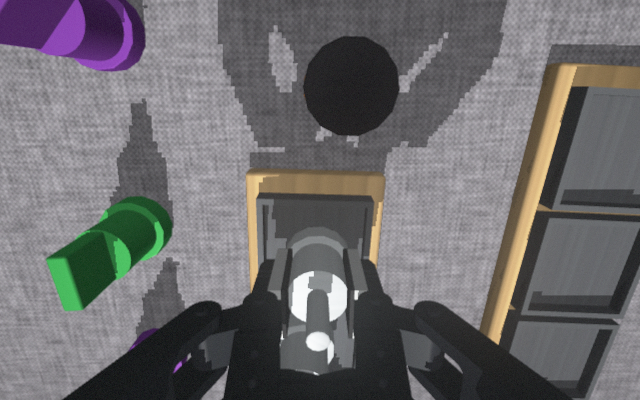

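The pin die is gripped (24 mm opening). The +16 N is the fingertips pressing on the die's foot, whose top is at z = 27 mm. I'll grip 4–5 mm higher on the rest. Lifting and carrying to the −90 bay.

```bash
python3 -m jog '{"jaw":[1,1,1,1,1,1,1,1,1,1,1,1],"dp":[[-0.01,0,0],[-0.03,0,0],[-0.06,0,0],[-0.09,0,0],[-0.105,0.015,0.015],[-0.105,0.04,0.04],[-0.105,0.065,0.065],[-0.105,0.09,0.09],[-0.105,0.115,0.11],[-0.105,0.131,0.1255],[-0.105,0.131,0.1255],[-0.105,0.131,0.1255]],"roll":[0,0,0,0,0,0,0,0,0,0,0,0]}' 50
python3 look.py 3 wrist side
```

```text
t: 4.25
tool_pos: [0.6052, -0.0994, 0.1287]
ee_rot: [0.499, 0.5, 0.501, -0.5]
ft_force: [-0.7, -0.6, -3.2]
width: 0.285
wrist
23 [107. 104.] [87. 85. 83.] zmax 0.0762 top [ 0.4711 -0.0267  0.0736] x 0.4703 0.4835 y -0.0396 -0.0138
24 [  9. 138.] [103.  40.  80.] zmax 0.0414 top [ 0.3856 -0.0516  0.0366] x 0.3766 0.3929 y -0.0631 -0.0373
26 [127. 203.] [102.  100.5  98. ] zmax 0.074 top [ 0.4722 -0.0937  0.0708] x 0.4644 0.4841 y -0.1049 -0.0816
27 [572. 257.] [85. 84. 82.] zmax 0.0654 top [ 0.798  -0.1386  0.0621] x 0.7951 0.8 y -0.1624 -0.1158
30 [ 25. 245.] [69. 29. 54.] zmax 0.0604 top [ 0.3836 -0.1335  0.0579] x 0.3691 0.3925 y -0.1451 -0.1191
40 [145. 275.] [91. 90. 88.] zmax 0.0637 top [ 0.4737 -0.1532  0.0617] x 0.4633 0.4887 y -0.1706 -0.1387
side
3 [282 160  28  15 343] [array([ 0.6176, -0.1772]), array([0.0349, 0.055 ]), np.float64(88.7775)] 0.0198
4 [ 222  175   89   86 3325] [array([ 0.6113, -0.0084]), array([0.2559, 0.0698]), np.float64(86.8737)] 0.0139
5 [ 318  174   62   83 2282] [array([ 0.4708, -0.0579]), array([0.2563, 0.0701]), np.float64(88.2304)] 0.0141
8 [140 19
[... 719 characters left out ...]
6. 184.] [101. 102. 100.] zmax 0.0749 top [ 0.4678 -0.0501  0.072 ] x 0.4549 0.4847 y -0.1621 -0.0113
4 [406. 181.] [76. 27. 61.] zmax 0.0598 top [ 0.3769 -0.1294  0.0571] x 0.364 0.3893 y -0.1376 -0.117
6 [107. 256.] [ 52.  81. 100.] zmax 0.0358 top [0.799  0.1869 0.0327] x 0.7972 0.8 y 0.0211 0.3
7 [402. 205.] [79. 29. 63.] zmax 0.0596 top [ 0.3766 -0.0469  0.0573] x 0.3639 0.3889 y -0.0574 -0.035
8 [396. 235.] [50.5 99.  39. ] zmax 0.0601 top [0.3786 0.0397 0.0583] x 0.366 0.3913 y 0.0265 0.0511
9 [320. 251.] [25. 25. 27.] zmax 0.0504 top [0.4865 0.1105 0.0485] x 0.471 0.5029 y 0.0923 0.1274
10 [389. 274.] [79. 29. 63.] zmax 0.0608 top [0.3798 0.1345 0.0581] x 0.3668 0.3925 y 0.127 0.1461
```

View pics/wrist3.png

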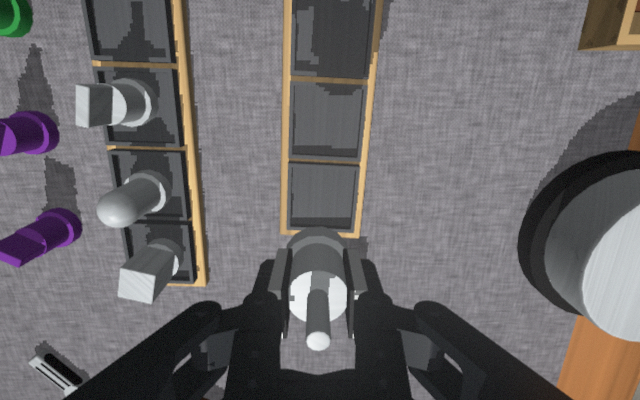

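View pics/side3.png

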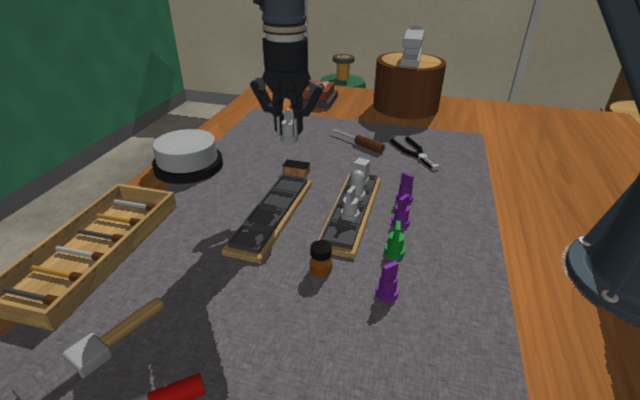

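The die hangs upright in the jaws above the last bay, with the bay visible under (320,250). Lowering, releasing and retreating.

```bash
python3 -m jog '{"jaw":[1,1,1,1,1,1,1,1,1],"dp":[[0.02,0.001,0.001],[0.04,0.001,0.001],[0.06,0.001,0.001],[0.08,0.001,0.001],[0.09,0.001,0.001],[0.097,0.001,0.001],[0.1,0.001,0.001],[0.102,0.001,0.001],[0.102,0.001,0.001]],"roll":[0,0,0,0,0,0,0,0,0]}' 50
python3 -m jog '{"jaw":[0.4,0.1,0,0,0,0,0,0,0],"dp":[[0,0,0],[0,0,0],[0,0,0],[0,0,0],[-0.015,0,0],[-0.04,0,0],[-0.07,0,0],[-0.103,0,0],[-0.103,0,0]],"roll":[0,0,0,0,0,0,0,0,0]}' 50
python3 look.py 4 wrist
```

```text
t: 5.48
tool_pos: [0.6082, -0.1016, 0.0276]
ee_rot: [0.5, 0.5, 0.5, -0.5]
ft_force: [0.3, 1.1, -2.4]
width: 0.285
t: 6.6
tool_pos: [0.6103, -0.1022, 0.1342]
ee_rot: [0.502, 0.501, 0.498, -0.499]
ft_force: [0.5, 0.1, -0.8]
width: 1.003
wrist
16 [100.  99.] [86. 85. 83.] zmax 0.0759 top [ 0.4711 -0.0266  0.0735] x 0.4698 0.4839 y -0.0395 -0.0138
17 [  7. 133.] [104.  41.  83.] zmax 0.0379 top [ 0.388  -0.0515  0.0352] x 0.3807 0.3931 y -0.0624 -0.0386
18 [121. 197.] [101. 100.  98.] zmax 0.0742 top [ 0.472  -0.0937  0.0709] x 0.4663 0.4841 y -0.106 -0.0815
19 [314. 203.] [182. 179. 175.] zmax 0.0776 top [ 0.6091 -0.1008  0.0756] x 0.5963 0.6217 y -0.0996 -0.0884
20 [559. 249.] [85. 84. 82.] zmax 0.0651 top [ 0.7981 -0.1383  0.062 ] x 0.795 0.8 y -0.1618 -0.1163
22 [ 22. 239.] [68. 28. 53.] zmax 0.0604 top [ 0.3852 -0.1343  0.0579] x 0.3694 0.3936 y -0.1447 -0.119
27 [140. 268.] [90. 89. 87.] zmax 0.0638 top [ 0.4737 -0.1534  0.0617] x 0.4629 0.4884 y -0.17 -0.1388
```

View pics/wrist4.png

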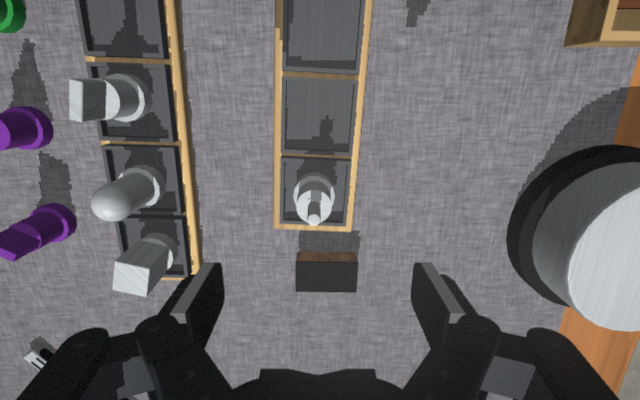

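The pin die stands upright in the centre of the last bay, at (314,205). Next is the chisel, at about (.4695, −.026).

```bash
python3 -m jog '{"jaw":[0,0,0,0,0,0,0,0,0],"dp":[[0,-0.025,-0.015],[0,-0.05,-0.03],[0,-0.075,-0.045],[0,-0.1,-0.06],[0,-0.125,-0.0705],[0,-0.1385,-0.0755],[0,-0.1385,-0.0755],[0,-0.1385,-0.0755],[0,-0.1385,-0.0755]],"roll":[0,0,0,0,0,0,0,0,0]}' 50
python3 look.py 5 wrist
```

```text
t: 7.78
tool_pos: [0.4707, -0.0266, 0.1303]
ee_rot: [0.5, 0.5, 0.499, -0.5]
ft_force: [-0.1, -0.1, 0.4]
width: 1.0
wrist
1 [345.  13.] [45. 43. 45.] zmax 0.0513 top [0.4889 0.0992 0.049 ] x 0.4727 0.5052 y 0.0908 0.1061
2 [186. 118.] [ 60. 106.  48.] zmax 0.0609 top [0.3813 0.0362 0.0587] x 0.3764 0.3938 y 0.0233 0.0485
3 [315. 208.] [203. 200. 196.] zmax 0.0761 top [ 0.4699 -0.0257  0.0739] x 0.4574 0.4826 y -0.0241 -0.0134
4 [197. 233.] [161.  71. 127.] zmax 0.0609 top [ 0.3795 -0.0491  0.0587] x 0.3654 0.3919 y -0.063 -0.0366
5 [316. 289.] [104. 103. 101.] zmax 0.0743 top [ 0.4703 -0.0927  0.0709] x 0.4575 0.4831 y -0.0931 -0.0812
6 [489. 294.] [92. 92. 90.] zmax 0.0774 top [ 0.608  -0.1004  0.0751] x 0.5954 0.618 y -0.1088 -0.0879
7 [217. 327.] [71. 33. 57.] zmax 0.0606 top [ 0.3873 -0.1353  0.0582] x 0.3856 0.3919 y -0.1384 -0.1248
8 [318. 348.] [96. 95. 93.] zmax 0.064 top [ 0.4723 -0.152   0.0617] x 0.4567 0.488 y -0.1634 -0.1379
```

View pics/wrist5.png

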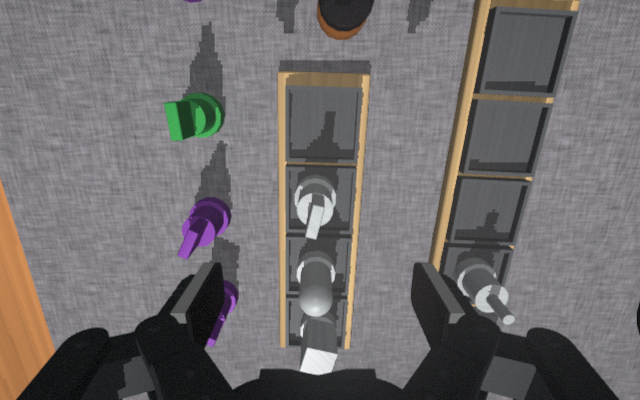

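The grey chisel, at (315,208), is centred in the jaws. The green and purple ones are clear of the fingers. Descending to z = 29 mm and gripping.

```bash
python3 -m jog '{"jaw":[0,0,0,0,0,0,1,1,1,1,1,1],"dp":[[0.02,0,0],[0.04,0,0],[0.06,0,0],[0.08,0,0],[0.1,0,0],[0.101,0,0],[0.101,0,0],[0.101,0,0],[0.101,0,0],[0.101,0,0],[0.101,0,0],[0.101,0,0]],"roll":[0,0,0,0,0,0,0,0,0,0,0,0]}' 50
```

```text
t: 9.32
tool_pos: [0.4697, -0.026, 0.0301]
ee_rot: [0.5, 0.5, 0.5, -0.5]
ft_force: [-0.3, 0.7, 5.0]
width: 0.286
```

```bash
python3 -m jog '{"jaw":[1,1,1,1,1,1,1,1,1,1,1,1],"dp":[[-0.01,0,0],[-0.03,0,0],[-0.06,0,0],[-0.09,0,0],[-0.1,0.02,0.002],[-0.1,0.045,0.005],[-0.1,0.07,0.008],[-0.1,0.095,0.011],[-0.1,0.12,0.013],[-0.1,0.142,0.015],[-0.1,0.142,0.015],[-0.1,0.142,0.015]],"roll":[0,0,0,0,0,0,0,0,0,0,0,0]}' 50
python3 look.py 6 wrist >/dev/null
```

```text
t: 10.82
tool_pos: [0.6097, -0.0405, 0.129]
ee_rot: [0.499, 0.499, 0.501, -0.501]
ft_force: [-0.3, 0.1, -1.9]
width: 0.285
```

View pics/wrist6.png

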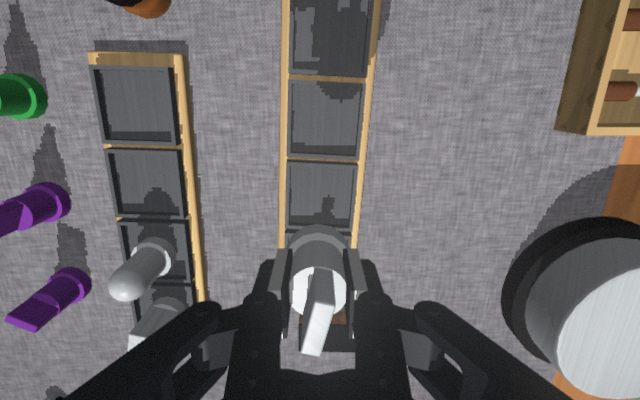

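The chisel is held upright over the −30 bay (320,250). Lowering and releasing.

```bash
python3 -m jog '{"jaw":[1,1,1,1,1,1,1,1,1],"dp":[[0.02,0,0],[0.04,0,0],[0.06,0,0],[0.08,0,0],[0.09,0,0],[0.096,0,0],[0.098,0,0],[0.099,0,0],[0.099,0,0]],"roll":[0,0,0,0,0,0,0,0,0]}' 50
python3 -m jog '{"jaw":[0.4,0.1,0,0,0,0,0,0,0],"dp":[[0,0,0],[0,0,0],[0,0,0],[0,0,0],[-0.015,0,0],[-0.04,0,0],[-0.07,0,0],[-0.1,0,0],[-0.1,0,0]],"roll":[0,0,0,0,0,0,0,0,0]}' 50
python3 look.py 7 wrist
```

```text
t: 12.0
tool_pos: [0.6118, -0.041, 0.0308]
ee_rot: [0.5, 0.5, 0.5, -0.5]
ft_force: [0.3, -0.1, -2.2]
width: 0.283
t: 13.12
tool_pos: [0.6136, -0.0414, 0.1338]
ee_rot: [0.502, 0.501, 0.498, -0.499]
ft_force: [-0.2, -0.7, -0.2]
width: 0.999
wrist
1 [120.   2.] [21. 20. 21.] zmax 0.048 top [0.4908 0.0912 0.0451] x 0.4849 0.4986 y 0.0906 0.0942
28 [  2. 100.] [30.  58.  22.5] zmax 0.0342 top [0.3925 0.0324 0.0318] x 0.3891 0.3947 y 0.0256 0.0399
39 [314. 206.] [205. 203. 198.] zmax 0.0757 top [ 0.6127 -0.0407  0.0738] x 0.6002 0.6254 y -0.0392 -0.0285
40 [ 15. 212.] [72. 29. 57.] zmax 0.0536 top [ 0.3842 -0.0476  0.0496] x 0.3716 0.3935 y -0.0634 -0.0371
41 [132. 271.] [93. 91. 89.] zmax 0.0741 top [ 0.4721 -0.0929  0.0707] x 0.4622 0.4841 y -0.1028 -0.0813
42 [310. 275.] [129. 128. 125.] zmax 0.0777 top [ 0.6092 -0.1005  0.0755] x 0.5963 0.6221 y -0.1007 -0.088
43 [537. 309.] [81. 80. 78.] zmax 0.0651 top [ 0.798  -0.1298  0.062 ] x 0.7952 0.8 y -0.1613 -0.1164
45 [ 33. 306.] [69. 29. 54.] zmax 0.0605 top [ 0.3801 -0.1313  0.058 ] x 0.3695 0.3932 y -0.1441 -0.119
49 [143. 316.] [87. 86. 84.] zmax 0.0633 top [ 0.4664 -0.1402  0.0604] x 0.4631 0.4779 y -0.143 -0.1381
```

View pics/wrist7.png

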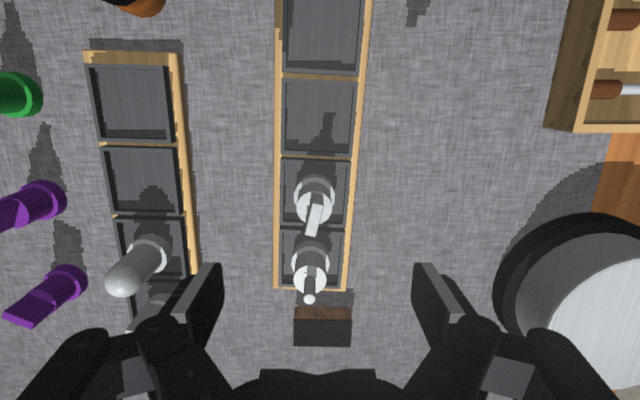

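The chisel stands centred in the −30 bay at (314,205), and the pin is still good at (310,275). Next is the dome, at (.470, −.094).

```bash
python3 -m jog '{"jaw":[0,0,0,0,0,0,0,0,0],"dp":[[0,-0.025,0.01],[0,-0.05,0.02],[0,-0.075,0.03],[0,-0.1,0.04],[0,-0.125,0.048],[0,-0.1415,0.053],[0,-0.1415,0.053],[0,-0.1415,0.053],[0,-0.1415,0.053]],"roll":[0,0,0,0,0,0,0,0,0]}' 50
python3 look.py 8 wrist
```

```text
t: 14.3
tool_pos: [0.4711, -0.094, 0.1303]
ee_rot: [0.501, 0.5, 0.5, -0.5]
ft_force: [-1.1, -0.2, -0.2]
width: 1.002
wrist
1 [175.  14.] [ 61. 117.  48.] zmax 0.0611 top [0.3816 0.0296 0.0587] x 0.373 0.394 y 0.0228 0.0416
2 [528. 135.] [93. 91. 89.] zmax 0.0767 top [ 0.6115 -0.0413  0.0737] x 0.599 0.6133 y -0.0544 -0.0287
3 [186. 146.] [156.  66. 124.] zmax 0.0612 top [ 0.3794 -0.0498  0.0588] x 0.3649 0.3917 y -0.0632 -0.0373
4 [315. 209.] [126. 126. 124.] zmax 0.0745 top [ 0.4703 -0.0937  0.071 ] x 0.4578 0.483 y -0.0923 -0.0816
5 [503. 216.] [120. 118. 116.] zmax 0.0777 top [ 0.6079 -0.1009  0.0753] x 0.5955 0.6145 y -0.111 -0.0882
6 [197. 249.] [76.  35.  60.5] zmax 0.0603 top [ 0.3777 -0.1305  0.0582] x 0.3685 0.3918 y -0.1413 -0.1191
7 [318. 280.] [219. 217. 212.] zmax 0.0639 top [ 0.4724 -0.1532  0.0618] x 0.4569 0.4879 y -0.1622 -0.1384
```

View pics/wrist8.png

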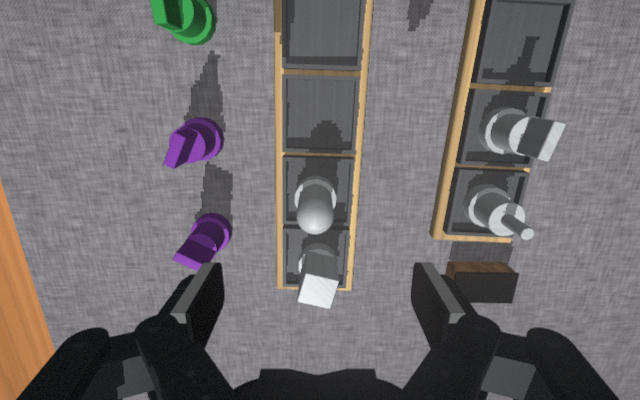

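The dome at (315,209) is centred in the jaws. Gripping.

```bash
python3 -m jog '{"jaw":[0,0,0,0,0,0,1,1,1,1,1,1],"dp":[[0.02,0,0],[0.04,0,0],[0.06,0,0],[0.08,0,0],[0.1,0,0],[0.101,0,0],[0.101,0,0],[0.101,0,0],[0.101,0,0],[0.101,0,0],[0.101,0,0],[0.101,0,0]],"roll":[0,0,0,0,0,0,0,0,0,0,0,0]}' 50
```

```text
t: 15.85
tool_pos: [0.4703, -0.0941, 0.0301]
ee_rot: [0.5, 0.5, 0.5, -0.5]
ft_force: [0.1, -0.6, 7.0]
width: 0.293
```

```bash
python3 -m jog '{"jaw":[1,1,1,1,1,1,1,1,1,1,1,1],"dp":[[-0.01,0,0],[-0.03,0,0],[-0.06,0,0],[-0.09,0,0],[-0.1,0.02,-0.015],[-0.1,0.045,-0.035],[-0.1,0.07,-0.055],[-0.1,0.095,-0.075],[-0.1,0.12,-0.095],[-0.1,0.1445,-0.113],[-0.1,0.1445,-0.113],[-0.1,0.1445,-0.113]],"roll":[0,0,0,0,0,0,0,0,0,0,0,0]}' 50
python3 look.py 9 wrist >/dev/null
```

```text
t: 17.35
tool_pos: [0.6132, 0.019, 0.129]
ee_rot: [0.499, 0.499, 0.501, -0.5]
ft_force: [0.2, 0.1, -1.1]
width: 0.291
```

View pics/wrist9.png

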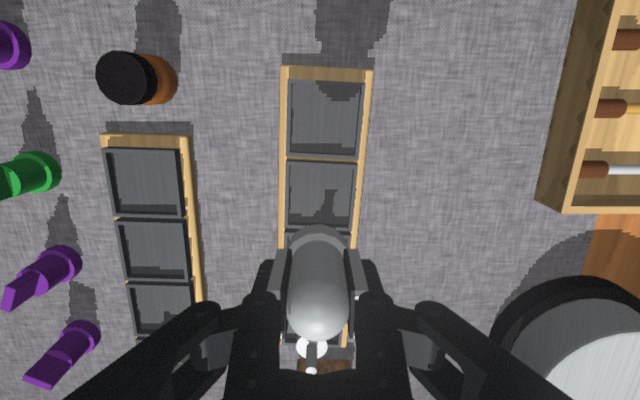

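The dome is held upright over the +30 bay, the same view geometry as before (target bay at (322,195)). Lowering.

```bash
python3 -m jog '{"jaw":[1,1,1,1,1,1,1,1,1],"dp":[[0.02,0,0],[0.04,0,0],[0.06,0,0],[0.08,0,0],[0.09,0,0],[0.096,0,0],[0.098,0,0],[0.099,0,0],[0.099,0,0]],"roll":[0,0,0,0,0,0,0,0,0]}' 50
python3 -m jog '{"jaw":[0.4,0.1,0,0,0,0,0,0,0],"dp":[[0,0,0],[0,0,0],[0,0,0],[0,0,0],[-0.015,0,0],[-0.04,0,0],[-0.07,0,0],[-0.1,0,0],[-0.1,0,0]],"roll":[0,0,0,0,0,0,0,0,0]}' 50
python3 look.py 10 wrist
```

```text
t: 18.52
tool_pos: [0.6148, 0.019, 0.0308]
ee_rot: [0.5, 0.5, 0.5, -0.5]
ft_force: [0.2, -0.8, -2.4]
width: 0.291
t: 19.65
tool_pos: [0.6167, 0.0188, 0.1339]
ee_rot: [0.502, 0.502, 0.498, -0.498]
ft_force: [0.9, 0.2, -0.3]
width: 1.006
wrist
15 [122.  77.] [30. 28. 30.] zmax 0.0515 top [0.4902 0.1076 0.049 ] x 0.4725 0.5064 y 0.091 0.1237
34 [ 10. 179.] [36. 71. 27.] zmax 0.0448 top [0.3848 0.0299 0.0409] x 0.3795 0.3946 y 0.0232 0.0489
37 [314. 207.] [128. 127. 124.] zmax 0.0741 top [0.6158 0.0194 0.0708] x 0.6031 0.6284 y 0.0204 0.0316
39 [310. 278.] [136.  134.5 132. ] zmax 0.0753 top [ 0.6127 -0.0401  0.0736] x 0.5998 0.6255 y -0.0408 -0.0281
40 [ 24. 284.] [73. 31. 58.] zmax 0.0604 top [ 0.3807 -0.0487  0.0582] x 0.3661 0.3929 y -0.0628 -0.037
41 [307. 337.] [95. 94. 92.] zmax 0.0771 top [ 0.6093 -0.1     0.0749] x 0.5964 0.6221 y -0.101 -0.0877
42 [ 39. 361.] [66. 27. 52.] zmax 0.0607 top [ 0.3741 -0.1276  0.058 ] x 0.3681 0.3845 y -0.1293 -0.1185Traceback (most recent call last):
  File "look.py", line 8, in <module>
    dies(im)
    ~~~~^^^^
  File "h.py", line 24, in dies
    print(i,c[i].round(),col,"zmax",p[:,2].max().round(4),"top",t.mean(0).round(4),"x",q[:,0].min().round(4) if len(q) else 0,q[:,0].max().round(4),"y",q[:,1].min().round(4),q[:,1].max().round(4))
                                                                                                                              ~~~~~~~~~~^^
    return umr_maximum(a, axis, None, out, keepdims, initial, where)
ValueError: zero-size array to reduction operation maximum which has no identity
```

The traceback was only my print helper; the dome measures centred and upright. Next is the square, at (.472, −.1535) with yaw about −15° (roll +0.25).

```bash
sed -i 's/if st\[i,4\]<40: continue/if st[i,4]<150: continue/; s/        col=/        if len(q)==0: continue\n        col=/' h.py
python3 -m jog '{"jaw":[0,0,0,0,0,0,0,0,0,0,0],"dp":[[0,-0.02,0.025],[0,-0.04,0.05],[0,-0.06,0.075],[0,-0.08,0.1],[0,-0.1,0.125],[0,-0.12,0.145],[0,-0.135,0.165],[0,-0.1425,0.1725],[0,-0.1425,0.1725],[0,-0.1425,0.1725],[0,-0.1425,0.1725]],"roll":[0,0,0,0,0,0.05,0.15,0.25,0.25,0.25,0.25]}' 50
python3 look.py 11 wrist
python3 - <<'E'
from bench import arm
from h import *
for n in ["wrist","scene","side"]:
    W=cloud(arm.get_image(n))
    m=(W[...,2]>.058)&(W[...,2]<.067)&(W[...,0]>.44)&(W[...,0]<.51)&(W[...,1]<-.13)&(W[...,1]>-.185)
    print(n,m.sum(),cv2.minAreaRect(W[m][:,:2].astype(np.float32)) if m.sum()>5 else 0)
E
```

```text
t: 21.08
tool_pos: [0.4722, -0.153, 0.1301]
ee_rot: [-0.434, -0.558, -0.434, 0.558]
ft_force: [0.6, -0.1, 0.4]
width: 0.999
wrist
1 [487.   4.] [129. 128. 125.] zmax 0.0578 top [ 0.6088 -0.0532  0.0542] x 0.5995 0.6149 y -0.0549 -0.045
2 [501.  86.] [138.  135.5 133. ] zmax 0.0779 top [ 0.6081 -0.1015  0.0755] x 0.5954 0.6112 y -0.1136 -0.0887
3 [144.  98.] [118.   50.5  95. ] zmax 0.0608 top [ 0.3797 -0.0503  0.0586] x 0.3749 0.3919 y -0.0633 -0.0379
4 [317. 210.] [210. 208. 204.] zmax 0.0647 top [ 0.4727 -0.154   0.062 ] x 0.4632 0.488 y -0.1462 -0.139
5 [188. 208.] [91.  38.  72.5] zmax 0.0609 top [ 0.3795 -0.132   0.0586] x 0.3697 0.392 y -0.1452 -0.1196
wrist 1373 ((0.4727737605571747, -0.15457633137702942), (0.026308361440896988, 0.025558888912200928), 74.80973052978516)
scene 237 ((0.4712525010108948, -0.15647348761558533), (0.025958769023418427, 0.02685096673667431), 74.51091766357422)
side 99 ((0.4701000452041626, -0.15252256393432617), (0.02812102995812893, 0.02580738626420498), 73.07366180419922)
```

View pics/wrist11.png

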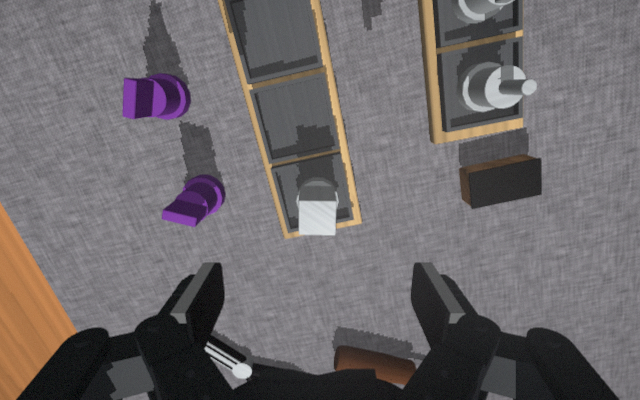

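The square is aligned with the jaws (yaw 74.8° against a 75.7° tool) and centred. The purple look-alike at (195,200) clears the left finger by about 20 mm. Gripping.

```bash
python3 -m jog '{"jaw":[0,0,0,0,0,0,1,1,1,1,1,1],"dp":[[0.02,0,0.001],[0.04,0,0.001],[0.06,0,0.001],[0.08,0,0.001],[0.1,0,0.001],[0.101,0,0.001],[0.101,0,0.001],[0.101,0,0.001],[0.101,0,0.001],[0.101,0,0.001],[0.101,0,0.001],[0.101,0,0.001]],"roll":[0,0,0,0,0,0,0,0,0,0,0,0]}' 50
python3 -m jog '{"jaw":[1,1,1,1,1],"dp":[[-0.01,0,0],[-0.03,0,0],[-0.06,0,0],[-0.09,0,0],[-0.1,0,0]],"roll":[0,0,0,0,-0.1]}' 50
python3 - <<'E'
from bench import arm
import numpy as np
from scipy.spatial.transform import Rotation as R
s=arm.read_state(); q=s["ee_rot"]; M=R.from_quat([*q[1:],q[0]]).as_matrix()
p=s["tool_pos"]; print(p,M.round(3)); print("to go",(M.T@(np.array([.618,.079,.129])-p)).round(4))
E
```

```text
t: 22.78
tool_pos: [0.4721, -0.1546, 0.03]
ee_rot: [0.434, 0.559, 0.433, -0.558]
ft_force: [0.4, 0.8, 5.0]
width: 0.292
t: 23.4
tool_pos: [0.4722, -0.1547, 0.1312]
ee_rot: [0.463, 0.536, 0.461, -0.535]
ft_force: [-0.3, -0.5, -2.1]
width: 0.298
[ 0.47222008 -0.15465919  0.13118474] [[ 0.002  0.989 -0.147]
 [-0.001 -0.147 -0.989]
 [-1.     0.002  0.001]]
to go [ 0.0022  0.1099 -0.2525]
```

```bash
python3 -m jog '{"jaw":[1,1,1,1,1,1,1,1,1,1,1,1],"dp":[[0,0.006,-0.013],[0,0.016,-0.038],[0,0.027,-0.063],[0,0.038,-0.088],[0,0.049,-0.113],[0,0.06,-0.138],[0,0.071,-0.163],[0,0.082,-0.188],[0,0.093,-0.213],[0,0.102,-0.236],[0,0.1097,-0.2527],[0,0.1097,-0.2527]],"roll":[0,0,0,0,0,-0.05,-0.1,-0.1,-0.1,-0.1,-0.1,-0.1]}' 50
python3 look.py 12 wrist > /dev/null
python3 -m jog '{"jaw":[1],"dp":[[0,0,0]],"roll":[0]}' 50
```

```text
t: 24.9
tool_pos: [0.618, 0.0805, 0.1285]
ee_rot: [-0.488, -0.512, -0.488, 0.512]
ft_force: [-0.2, 0.1, -2.3]
width: 0.295
t: 25.08
tool_pos: [0.6172, 0.0784, 0.129]
ee_rot: [-0.487, -0.512, -0.487, 0.513]
ft_force: [-0.0, -1.1, -2.6]
width: 0.296
```

View pics/wrist12.png

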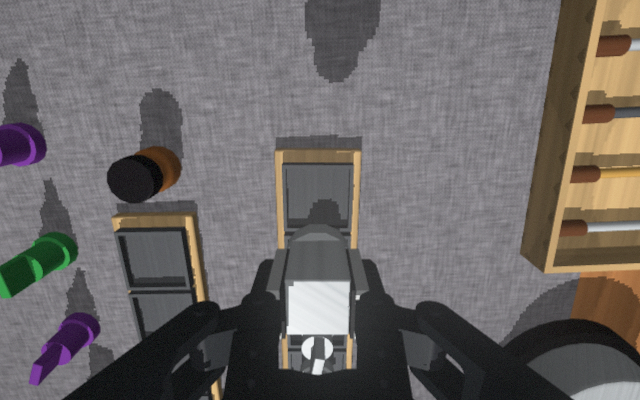

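The square is held straight over the +90 bay (320,200). Lowering, releasing, then raising well clear.

```bash
python3 -m jog '{"jaw":[1,1,1,1,1,1,1,1,1],"dp":[[0.02,0,0],[0.04,0,0],[0.06,0,0],[0.08,0,0],[0.09,0,0],[0.096,0,0],[0.098,0,0],[0.099,0,0],[0.099,0,0]],"roll":[0,0,0,0,0,0,0,0,0]}' 50
python3 -m jog '{"jaw":[0.4,0.1,0,0,0,0,0,0,0,0,0],"dp":[[0,0,0],[0,0,0],[0,0,0],[0,0,0],[-0.015,0,0],[-0.04,0,0],[-0.07,0,0],[-0.1,0,0.02],[-0.14,0,0.06],[-0.17,0,0.07],[-0.17,0,0.07]],"roll":[0,0,0,0,0,0,0,0,0,0,0]}' 50
python3 look.py 13 wrist scene side
```

```text
t: 26.2
tool_pos: [0.6183, 0.0791, 0.0308]
ee_rot: [0.488, 0.513, 0.487, -0.512]
ft_force: [0.3, 0.7, -2.2]
width: 0.295
t: 27.58
tool_pos: [0.6165, 0.0078, 0.2043]
ee_rot: [0.489, 0.514, 0.485, -0.511]
ft_force: [0.5, -0.1, 0.3]
width: 1.002
wrist
2 [29. 52.] [88. 36. 70.] zmax 0.0616 top [0.383  0.1316 0.0585] x 0.3748 0.396 y 0.1188 0.1442
4 [161.  74.] [33. 32. 33.] zmax 0.0514 top [0.4901 0.1076 0.0489] x 0.4728 0.5062 y 0.0914 0.1235
8 [ 62. 163.] [35. 66. 27.] zmax 0.0609 top [0.382  0.0364 0.0583] x 0.3761 0.3945 y 0.0233 0.0489
9 [314. 170.] [143. 141. 139.] zmax 0.0742 top [0.6158 0.0191 0.0708] x 0.6037 0.6286 y 0.0201 0.0315
10 [314. 229.] [196. 194. 191.] zmax 0.0754 top [ 0.6128 -0.0405  0.0736] x 0.6007 0.6252 y -0.0381 -0.0282
11 [ 86. 246.] [84. 35. 66.] zmax 0.0615 top [ 0.38   -0.0493  0.0585] x 0.3681 0.3934 y -0.0635 -0.0366
12 [314. 280.] [127. 125. 123.] zmax 0.078 top [ 0.6094 -0.1004  0.0754] x 0.5966 0.6222 y -0.1014 -0.0878
13 [492. 301.] [85. 84. 82.] zmax 0.0652 top [ 0.7981 -0.1365  0.0622] x 0.7953 0.8 y -0.1617 -0.1181
15 [106. 313.] [70. 30. 55.] zmax
[... 2517 characters left out ...]
. 207.] [ 99. 100.  98.] zmax 0.0749 top [ 0.6111 -0.0092  0.0717] x 0.5977 0.6301 y -0.0456 0.0948
4 [406. 181.] [74. 26. 59.] zmax 0.0597 top [ 0.3766 -0.1295  0.0572] x 0.364 0.3893 y -0.1355 -0.1164
6 [402. 205.] [77. 28. 61.] zmax 0.0603 top [ 0.3768 -0.0468  0.0577] x 0.3638 0.3889 y -0.0582 -0.0351
7 [114. 249.] [51. 79. 97.] zmax 0.0361 top [0.7989 0.173  0.0326] x 0.797 0.8 y 0.0487 0.263
8 [396. 235.] [50.  95.5 38. ] zmax 0.0599 top [0.3786 0.0396 0.0581] x 0.366 0.3912 y 0.0256 0.0516
9 [320. 251.] [24. 24. 26.] zmax 0.0508 top [0.4866 0.1105 0.0485] x 0.4706 0.5011 y 0.0928 0.1261
10 [389. 274.] [77. 28. 62.] zmax 0.0607 top [0.3796 0.1342 0.0582] x 0.3668 0.3925 y 0.1264 0.1463
```

View pics/wrist13.png

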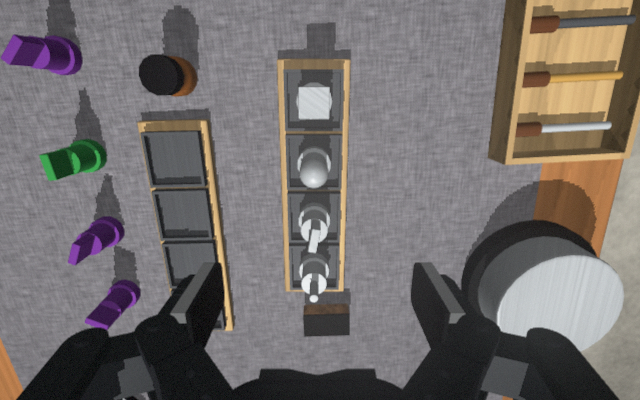

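View pics/scene13.png

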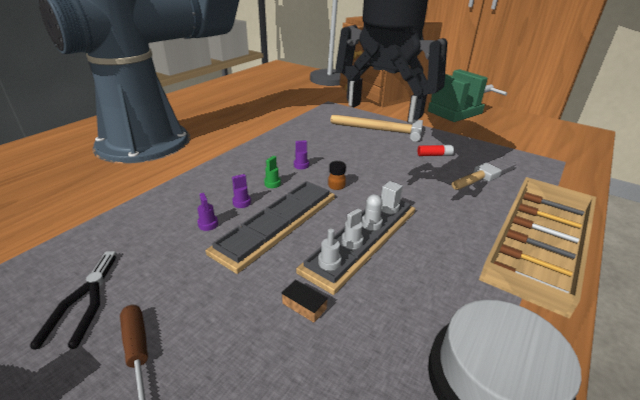

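All four dies stand upright and centred in the bays, left to right square (314,100), dome (314,165), chisel (314,225) and pin (314,280). I'll check the square's height once, since it dropped out of the list, and then hand in.

Run:
```python
from bench import arm
from h import *
W=cloud(arm.get_image("wrist")); m=(W[...,2]>.05)&(W[...,2]<.08)&(abs(W[...,0]-.617)<.03)&(abs(W[...,1]-.079)<.025)
p=W[m]; print(m.sum(),p.mean(0),p[:,2].std(),cv2.minAreaRect(p[:,:2].astype(np.float32)))
if abs(p[:,2].mean()-.063)<.004: print(arm.finish_job())
```

```text
1039 [0.61925616 0.07872371 0.06204782] 0.000748020986344281 ((0.6193673610687256, 0.07838644087314606), (0.025408297777175903, 0.025647036731243134), 86.98306274414062)
the job is handed in; nothing more can be done
None
```

The job is handed in: I moved all four dies to the empty rack in reversed order, with no topples and about 28 s on the robot's clock. From left to right they now stand square, dome, chisel, pin (they started as pin, chisel, dome, square). The green and purple look-alikes were not touched.

**Placement:** In the last wrist view each die's top measured within about 2 mm of its bay centre. Top heights read 0.074 to 0.078 m for dome, chisel and pin, and a level 0.062 m for the square. That fits all four standing upright on their bay floors, and the gripper was open and clear.

**What disagreed:**
- **Camera positions:** The cameras differed from each other by up to about 6 mm on rack positions along y, so I averaged them or used the wrist view.
- **First grasp:** On the pin, the fingertips pressed on the die's foot with about 16 N. I gripped the other three about 5 mm higher.
- **Print helper:** It crashed once; this did not affect the robot.

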